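# Unlock a grinder rotor and spin it by hand

### The job

Pull the red-headed locking pin out of the grinder head and stand it in the aluminium cup, then turn the rotor by hand through at least one full turn, either way, to check that it runs free: press a fingertip lightly on its flat face and drag it round. Press gently, never hard, leave the rotor at rest and do not disturb the other things on the bench.

Things in the scene. Friction and masses are not known exactly. Their poses are not given: they have to be found in the camera images.
- machine: grinder head fixed to the bench: grey base block 190 x 190 mm, 45 mm high, with a round sheet guard on it (inner radius 82, outer 86 mm, rim 88 mm above the bench). Origin: centre of the underside, on the rotor's vertical axis. Its x axis points to the lock hole, 69 mm from the rotor's axis, 27 mm deep in the base.
- rotor (a joint): turning angle of the rotor about its vertical axis, rad, 0 at the start, grows counter-clockwise seen from above and counts on past a turn. The rotor is a flat steel disc 10 mm thick inside the guard: smooth face to 60 mm radius, then 12 blue rim segments flush with it, out to 75 mm, with 11 mm gaps; a yellow line marks it. Nothing on it can be gripped.
- face (a point): nominal centre of the rotor's face, 71 mm above the bench, fixed to the machine. Depending on the shims fitted, the true face lies up to 9 mm higher or lower (62 to 80 mm above the bench), which no reading tells: feel for it. The rotor's rubber mount gives 1 mm per 9 N and bottoms after about 4 mm. More than 18 N on the rotor harms its bearing.
- track (a point): a point on the nominal face 40 mm from the axis towards the lock hole: a good radius to press at. A closed fingertip pressed on the face with 6 to 11 N and moved in a circle about the axis, in either direction, drags the rotor by friction, lagging a little. The bearing's drag is 0.09 N m (2.3 N at this radius); the rotor does not coast on.
- lockpin: loose steel locking pin, 60 g, upright at the start in the lock hole and through a gap in the rotor's rim, so that the rotor cannot turn. 110 mm long: shank 8 mm thick, the top 34 mm is a red round head 16 mm thick. Origin: centre of its foot, 18 mm above the bench at the start; z axis along the pin to the head. It is clear of the guard once raised 75 mm.
- cup: round aluminium cup fixed to the bench, rim radius 35 mm, 80 mm high, wall 3 mm, floor about 5 mm thick, narrowing a little towards the bottom. Origin: centre of its underside. The pin stands leaning in it when let go.
- tape: bystander: yellow pocket tape measure, 66 x 32 x 62 mm, upright; origin at the centre of its underside
- pipe: bystander: dark steel pipe end standing upright, 48 mm thick, 200 mm high; origin at the centre of its underside
- spanner: bystander: flat steel spanner, 190 mm long, lying along its x axis; origin at its middle on the bench
- spare: bystander: spare blue disc, 110 mm across, 12 mm thick, lying flat; origin at the centre of its underside
Not all that is in view belongs to the job. Of the things like the lockpin, leave any that is purple or yellow; of the rest the smaller one is meant.

How it is judged (in metres and radians):
On the way, in this order (a step that is already met when the one before it is completed fails the run):
1. the locking pin is out of the machine and stands in the cup (horizontal distance between lockpin and cup below 0.035 m and height (world z) of lockpin below 0.03 m), for 0.2 s.
2. the rotor has been turned through a full turn, either way ((value of joint rotor above 6.2 rad or value of joint rotor below -6.2 rad)), for 0.1 s.
At the end, for the whole second after the job is handed in: The pin rests in the cup (its foot within 35 mm of the cup's axis and lower than 30 mm above the bench), the rotor stands 6.2 rad or more from its starting angle, either way, and both are at rest (all of step 1 and (value of joint rotor above 6.2 rad or value of joint rotor below -6.2 rad) and angular speed of rotor below 0.1 rad/s and linear speed of lockpin below 0.05 m/s); the robot touches nothing.
It fails at once if the robot presses on the rotor with more than 18 N (contact force between any of the fingers, the arm and rotor above 18 N).
It fails at once if a bystander is moved by more than 20 mm (distance of any of tape, pipe, spanner, spare from where it was at the start of the episode above 0.02 m).
It also fails if it takes over 72 s, if anything falls off the work surface, if the arm or the gripper's body presses on something with over 40 N, if the wrist force passes 120 N, or if a joint passes its speed limit or range.

### The arm

A 6-joint arm with a two-finger parallel gripper is mounted at the origin on the work surface. World frame = base frame: x ahead of the robot, y to its left, z up, the work surface at z = 0. Lengths are in m, angles in degrees, forces in N, time in s.
With the tool pointing down it reaches from about 0.4 to 0.825 m from the base axis. Payload 7 kg.
Tool frame: the origin (TCP) lies midway between the tips of the shut fingers; the grasp point (between the pads) lies r.grasp_offset behind it (r.grasp_offset is the distance from the TCP to the grasp point, in m); z points along the fingers, y is the direction in which the jaws open and shut (so a half turn about z gives the same grasp; the last joint's range is limited). The gripper opens to 88 mm and grips with 3 to 60 N. Pads are 19 mm wide; open, the fingers measure 130 mm over their backs; the gripper's body (78 mm by 193 mm) begins 47 mm behind the grasp point.
Start: joints at [81.996, 20.546, 0.682, 0, -70.136, -16.507], TCP at [0.28, 0.614, 0.227] pointing down, gripper open.
Joint ranges: [-176.03, 176.03], [-82.01, 121.73], [-58.28, 71.71], [-173.87, 95.51], [-174.79, -0.11], [-173.66, 173.66]. Speed limits (degrees/s): [136.94, 136.94, 172.46, 180, 180, 180].

### API

Orientations are given as [roll, pitch, yaw] about the fixed x, y, z axes, in that order (R = Rz(yaw) Ry(pitch) Rx(roll)).
In Python, from plant import status, imaging, r gives the robot as it stands.
- The arm moves only by the tool apply_moves, never from a script. Its argument "moves" is a list of rows, each a list of 6 numbers: the shift along the tool's x, y, z in units of 200 mm (1.0 is 200 mm), then the turn, a rotation vector about the tool's x, y, z in units of 90 degrees (1.0 is 90 degrees). In form: [[tx, ty, tz, rx, ry, rz], ...]. A call has 1 to 12 rows; each row is the pose to reach, as a shift and turn from the pose measured when the call began, along the tool's axes at that moment; what a row does not reach only later rows make up. A row lasts 1/8 s, in which the tool goes at most 62.5 mm and 10.7 degrees, less where a joint would pass 70% of its speed; a pose out of reach is approached as far as the arm can. A call with a number of a shift or a turn outside -1 to 1 is refused whole. A call with a gripper value outside its range is refused whole. "hand" is the closure, from -1 (fully open) to 1 (shut), set as the call begins (left out, the last holds). The fingers move at their own pace and stop on an object; "grip_force" is the grip in N (left out, the last holds). Time passes only in rows, so rows that repeat a pose let the fingers close. It gives the time, the measured TCP pose, the force and the opening at its end, in the units of the state.
- status.get_state(): the state, without advancing time (a new reading comes with each control period).
- imaging.capture(name): name is "scene" or "top" or "wrist"; returns (picture, depth): 384x512x3 uint8, blue, green, red; 384x512 float32, m along the optical axis (not along the pixel's ray), 0 where there is no reading.
- imaging.camera_info(name): a dict with "fx", "fy", "cx", "cy" (pixels), "T" (4x4, takes a point from camera to world coordinates). Camera axes: x right, y up, looking along -z (the intrinsics and any distortion apply to the point x, -y, -z); pixel columns grow to the right and rows downward; lengths in m; the calibration is good to about 2 mm. A picture is of the moment at which its call begins: read the wrist's pose just before it. camera_info takes no time and is no camera call; for the wrist camera it gives the pose at the moment of the call.
- r.close_job(): hands the job in, once; it reports no verdict.
The state is a dict: "time_s": time; "joints": joint angles; "qd": joint speeds; "joint_torque": joint torques, N m; "tcp_pos": TCP position; "eef_rot": TCP orientation; "contact_force": force on the tool from outside, world axes, zero at the start; "moment": the same for the moment, N m; "gripper_width": finger opening in m.
Only numpy, scipy, OpenCV 4.12 (cv2) and the standard library are available. Lean on these libraries where they do the work, as an engineer would, in place of code of your own. Each camera call takes 0.05 s, during which the arm holds its last target.

## Working session

There is one attempt and no reset: what is moved stays moved. The work goes in short steps, Python scripts to look and compute and a tool call to move; the robot and the scene stay as the last step left them, time stands still between calls to the robot, and variables do not carry over. Pictures are saved under pics/ and viewed, and the job is handed in when it is done.

Besides the shell and the picture viewer there is one more tool, called after "Request:" by a JSON object that holds its "op" and its "data". apply_moves: Moves the arm, as the interface text tells. Its arguments: {"type":"object","properties":{"moves":{"type":"array","items":{"type":"array","items":{"type":"number"}}},"hand":{"type":"number"},"grip_force":{"type":"number"}},"required":["moves"]}

```bash
ls; mkdir -p pics; cat > h.py <<'E'
import numpy as np, cv2
from plant import status, imaging, r
def snap(name, out):
    info=imaging.camera_info(name)
    p,d=imaging.capture(name)
    cv2.imwrite('pics/'+out+'.png',p); np.savez('pics/'+out+'.npz',p=p,d=d,T=info['T'],k=[info[c] for c in('fx','fy','cx','cy')])
    return p,d,info
def load(out):
    z=np.load('pics/'+out+'.npz'); return z['p'],z['d'],z['T'],z['k']
def cloud(out):
    p,d,T,k=load(out)
    v,u=np.mgrid[0:384,0:512]
    P=np.stack([(u-k[2])/k[0]*d,-(v-k[3])/k[1]*d,-d,np.ones_like(d)],-1)@T.T
    P[d==0]=np.nan
    return p,P[...,:3]
def plane(out,u,v,z):
    p,d,T,k=load(out)
    ray=T[:3,:3]@np.array([(u-k[2])/k[0],-(v-k[3])/k[1],-1]); o=T[:3,3]
    return o+ray*(z-o[2])/ray[2]
E
python3 - <<'E'
from h import *
s=status.get_state(); print(s); print(r.grasp_offset)
for n in('scene','top','wrist'):
    p,d,i=snap(n,n+'0'); print(n,i)
E
```

```text
pics
{'time_s': 0.0, 'joints': array([ 8.19953711e+01,  2.05925022e+01,  6.33516753e-01, -1.95672069e-02,
       -7.01371426e+01, -1.65078427e+01]), 'qd': array([ 0.021249  ,  0.05828134,  0.01009818, -0.00735514, -0.07601666,
        0.02003307]), 'joint_torque': array([ 2.62803725e-03, -5.82729685e+01,  2.93050289e+01,  6.99738890e+00,
        6.93943395e-03, -1.58527764e-04]), 'tcp_pos': array([0.27986495, 0.61369985, 0.22561045]), 'eef_rot': array([ 1.79902607e+02, -9.68090030e-03, -2.45191271e+01]), 'contact_force': array([-0.77964201, -0.58635703,  0.30356939]), 'moment': array([ 0.03923283, -0.05411841, -0.01794629]), 'gripper_width': 0.08753992308705456}
0.0188
scene {'fx': 431.1939207341398, 'fy': 431.1939207341398, 'cx': 260.1333073080002, 'cy': 189.682469044945, 'T': array([[ 0.88931491, -0.34052453,  0.30522457,  0.93994385],
       [ 0.45729267,  0.65995961, -0.59610127, -0.64683273],
       [ 0.00155122,  0.66969871,  0.74263129,  0.86586089],
       [ 0.        ,  0.        ,  0.        ,  1.        ]])}
top {'fx': 377.1977961856002, 'fy': 377.1977961856002, 'cx': 253.96885679383715, 'cy': 192.1328212816096, 'T': array([[ 0.0263626 ,  0.99711311, -0.07120717,  0.49866097],
       [-0.99954722,  0.02525934, -0.01635015, -0.02551756],
       [-0.01450431,  0.07160596,  0.99732753,  1.23687145],
       [ 0.        ,  0.        ,  0.        ,  1.        ]])}
wrist {'fx': 296.39677312136916, 'fy': 296.39677312136916, 'cx': 254.84366577890765, 'cy': 195.83396075912253, 'T': array([[-0.41625221,  0.86442917,  0.2819509 ,  0.3577547 ],
       [-0.90924774, -0.39628828, -0.12737406,  0.57881659],
       [ 0.00162799, -0.30938295,  0.95093614,  0.38283896],
       [ 0.        ,  0.        ,  0.        ,  1.        ]])}
```

View pics/scene0.png

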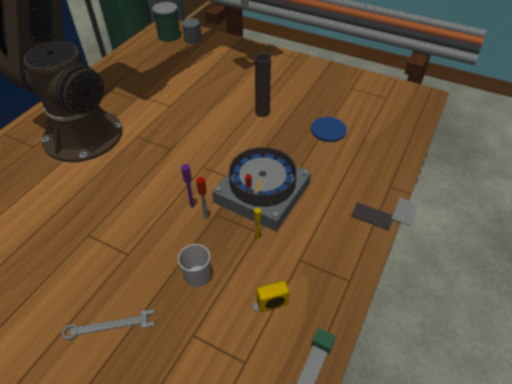

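View pics/top0.png

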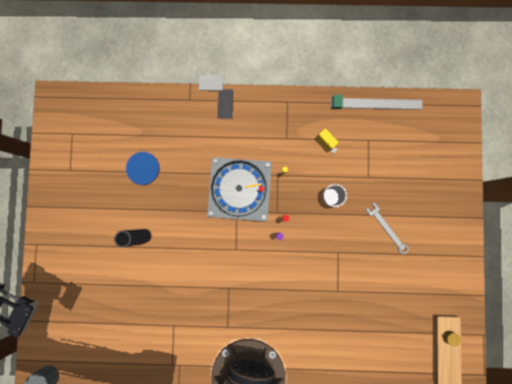

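View pics/wrist0.png

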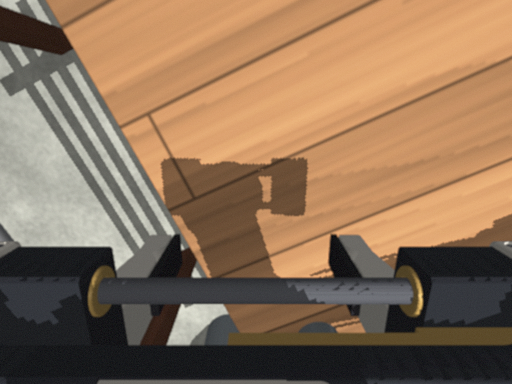

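Candidates like the lockpin:
- Purple: scene (187,185), top (279,237). Excluded by colour.
- Yellow: scene (258,222), top (285,170). Excluded by colour.
- Large red, free-standing: scene (202,190), top (286,218).
- Red in the machine: scene (249,181), top (262,188). It looks smaller and sits in the lock hole, so it fits the description.

I'll confirm that with enlarged crops and measure positions.

```bash
cat > m.py <<'E'
from h import *
def comps(out,lo,hi,minA=6,lo2=None,hi2=None):
    p,P=cloud(out); hsv=cv2.cvtColor(p,cv2.COLOR_BGR2HSV)
    m=cv2.inRange(hsv,lo,hi)
    if lo2: m|=cv2.inRange(hsv,lo2,hi2)
    n,l,st,c=cv2.connectedComponentsWithStats(m)
    for i in range(1,n):
        if st[i,4]>=minA:
            Q=P[l==i]; zt=np.nanmax(Q[:,2])
            print(out,'px',c[i].round(1),'A',st[i,4],'wh',st[i,2:4],'med',np.nanmedian(Q,0).round(3),'zmax',zt.round(3))
E
python3 - <<'E'
from m import *
for o in('top0','scene0'):
    print('red');comps(o,(0,170,90),(6,255,255),6,(172,150,90),(180,255,255))
    print('yellow');comps(o,(22,150,120),(34,255,255))
    print('purple');comps(o,(130,80,50),(160,255,255))
    print('blue');comps(o,(100,120,60),(125,255,255),10)
a=cv2.imread('pics/scene0.png')[130:290,160:330]; b=cv2.imread('pics/top0.png')[145:245,190:360]
cv2.imwrite('pics/crop1.png',np.vstack([cv2.resize(a,(600,350))[:,:],cv2.resize(b,(600,240),interpolation=cv2.INTER_CUBIC)]))
# guard circle / base in top via height
p,P=cloud('top0'); Z=P[...,2]
for lo,hi,n in((.083,.095,'rim'),(.04,.05,'base'),(.055,.08,'face')):
    m=(Z>lo)&(Z<hi); m[:,:190]=0;m[:,290:]=0;m[:140]=0;m[240:]=0
    Q=P[m]; print(n,m.sum(),np.median(Q,0).round(4),Q.min(0).round(3),Q.max(0).round(3))
    pts=np.argwhere(m)[:,::-1].astype(np.float32)
    print(cv2.minAreaRect(pts),cv2.fitEllipse(pts) if 0 else '')
# cup
m=(Z>.07)&(Z<.09); m[:,:300]=0;m[:,365:]=0;m[:170]=0;m[225:]=0
Q=P[m]; print('cup',m.sum(),Q.mean(0),Q.min(0),Q.max(0)); print(cv2.minEnclosingCircle(Q[:,:2].astype(np.float32)))
E
```

```text
red
top0 px [260.8 188.3] A 13 wh [4 5] med [ 0.59  -0.028  0.129] zmax 0.131
top0 px [285.2 217.8] A 39 wh [7 7] med [ 0.504 -0.1    0.142] zmax 0.148
yellow
top0 px [328.  138.2] A 201 wh [19 20] med [ 0.759 -0.235  0.062] zmax 0.069
top0 px [284.4 169.3] A 29 wh [6 6] med [ 0.651 -0.096  0.109] zmax 0.112
purple
top0 px [279.2 235.9] A 44 wh [8 7] med [ 0.452 -0.083  0.146] zmax 0.152
blue
top0 px [142.2 168. ] A 789 wh [32 32] med [0.656 0.364 0.012] zmax 0.018
top0 px [234.8 166.3] A 24 wh [7 5] med [0.661 0.055 0.075] zmax 0.084
top0 px [246.  167.2] A 26 wh [7 5] med [0.659 0.02  0.074] zmax 0.078
top0 px [224.3 171.2] A 24 wh [6 6] med [0.645 0.088 0.075] zmax 0.078
top0 px [255.4 173.4] A 29 wh [7 8] med [ 0.641 -0.008  0.074] zmax 0.079
top0 px [218.1 180.9] A 24 wh [5 7] med [0.613 0.106 0.075] zmax 0.079
top0 px [217.  192.1] A 27 wh [5 7] med [0.579 0.108 0.075] zmax 0.078
top0 px [259.3 195.2] A 25 wh [6 7] med [ 0.573 -0.022  0.074] zmax 0.079
top0 px [222.  202.3] A 28 wh [7 7] med [0.548 0.091 0.075] zmax 0.079
top0 px [252.9 204.7] A 26 wh [7 6] med [ 0.542 -0.005  
[... 1341 characters left out ...]
 0.0874] [ 0.506 -0.091  0.083] [0.679 0.129 0.094]
((240.576904296875, 183.88461303710938), (55.747371673583984, 65.73197937011719), 33.690067291259766) 
base 1478 [0.5662 0.0234 0.0451] [ 0.494 -0.094  0.04 ] [0.691 0.142 0.05 ]
((244.6147003173828, 189.50881958007812), (72.01802062988281, 59.66987609863281), 4.398705005645752) 
face 1730 [0.5941 0.0447 0.0747] [ 0.507 -0.042  0.055] [0.677 0.127 0.08 ]
((237.92568969726562, 188.85704040527344), (54.03679656982422, 54.156700134277344), 2.2906100749969482) 
cup 92 [ 0.57904188 -0.25705477  0.0785762 ] [ 0.54471723 -0.286154    0.07063914] [ 0.60982632 -0.2195421   0.08889194]
((0.5776990056037903, -0.25349175930023193), 0.03466310352087021)
```

View pics/crop1.png

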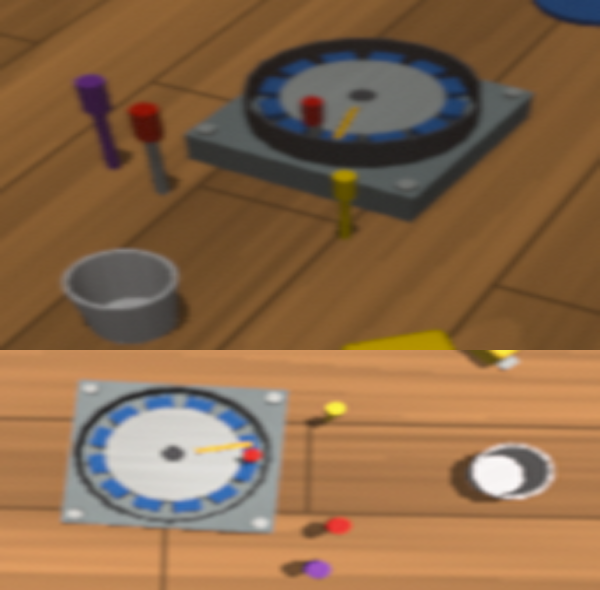

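The crops confirm it. The lockpin is the small red pin in the machine, head at top px (261,188), scene (248,177). The taller red one at top (285,218) stands free on the bench. Next I'll refine the axis, pin, cup and pipe positions.

```bash
python3 - <<'E'
from m import *
from scipy.optimize import least_squares
for o in('top0','scene0'):
    p,P=cloud(o); hsv=cv2.cvtColor(p,cv2.COLOR_BGR2HSV)
    m=cv2.inRange(hsv,(100,120,60),(125,255,255))>0
    Q=P[m]; Q=Q[(Q[:,1]<.2)&(Q[:,2]<.079)&(Q[:,2]>.06)]
    f=least_squares(lambda t:np.hypot(Q[:,0]-t[0],Q[:,1]-t[1])-t[2],[.594,.043,.067],loss='soft_l1',f_scale=.003)
    print(o,'rotor',f.x.round(4),'z',np.median(Q[:,2]).round(4))
    Z=P[...,2]
    R=(Z>.076)&(Z<.084)&(np.hypot(P[...,0]-.577,P[...,1]+.2535)<.045)
    Q=P[R]; f=least_squares(lambda t:np.hypot(Q[:,0]-t[0],Q[:,1]-t[1])-.0335,[.577,-.2535],loss='soft_l1',f_scale=.002); print('cup',len(Q),f.x.round(4))
    R=(Z>.185)&(Z<.215)&(P[...,1]>.2)&(P[...,1]<.5)&(P[...,0]>.3); print('pipe top',R.sum(),np.median(P[R],0).round(3))
    # floor bench check
    print('bench z',np.nanmedian(Z[(np.abs(P[...,0]-.75)<.05)&(np.abs(P[...,1])<.05)]))
    R=(np.hypot(P[...,0]-.59,P[...,1]+.028)<.02)&(Z>.118); Q=P[R]; print('pin',len(Q),Q.mean(0).round(4),Q.min(0).round(3),Q.max(0).round(3))
    # by ray
    mm=np.argwhere(R).mean(0); print('ray',mm,plane(o,mm[1],mm[0],.128).round(4))
s=status.get_state(); print(s['tcp_pos'])
E
```

```text
top0 rotor [0.5936 0.0414 0.0683] z 0.0747
cup 69 [ 0.5774 -0.2531]
pipe top 135 [0.435 0.35  0.198]
bench z 0.0003896419650419869
pin 24 [ 0.589  -0.0263  0.1284] [ 0.582 -0.034  0.125] [ 0.597 -0.019  0.131]
ray [188.5 260.5] [ 0.5891 -0.0263  0.128 ]
scene0 rotor [0.5925 0.0433 0.0685] z 0.0731
cup 144 [ 0.5791 -0.2541]
pipe top 155 [0.436 0.35  0.194]
bench z -0.0010402953502912649
pin 39 [ 0.5914 -0.0289  0.1255] [ 0.583 -0.035  0.118] [ 0.598 -0.021  0.13 ]
ray [176.76923077 248.12820513] [ 0.5926 -0.031   0.128 ]
[0.2798964  0.61382139 0.22583785]
```

```bash
cat > mv.py <<'E'
from h import *
from scipy.spatial.transform import Rotation as Ro
def pose():
    s=status.get_state(); return s,np.array(s['tcp_pos']),Ro.from_euler('xyz',s['eef_rot'],degrees=True)
def plan(targets,yaw=0):
    s,p,R=pose(); print('t',s['time_s'],'tcp',p.round(4),'rpy',np.round(s['eef_rot'],2),'F',np.round(s['contact_force'],2),'w',round(s['gripper_width'],4))
    G=Ro.from_euler('xyz',[180,0,yaw],degrees=True)
    rv=(R.inv()*G).as_rotvec(degrees=True)/90
    for t in targets: print(np.array(t).round(4),'->',(R.inv().apply(np.array(t)-p)/.2).round(4).tolist(),rv.round(4).tolist())
E
python3 - <<'E'
from mv import *
plan([(.28,.614,.31),(.59,-.0275,.31)])
E
```

```text
t 0.15 tcp [0.2799 0.6138 0.2258] rpy [ 1.7993e+02 -1.0000e-02 -2.4520e+01] F [ 0.24  0.76 -0.48] w 0.0873
[0.28  0.614 0.31 ] -> [0.0001, -0.0005, -0.4208] [0.0008, 0.0001, -0.2724]
[ 0.59   -0.0275  0.31  ] -> [2.7413, 2.2747, -0.4176] [0.0008, 0.0001, -0.2724]
```

Request:
{"op": "apply_moves", "data": {"moves": [[0, 0, -0.25, 0, 0, -0.1], [0, 0, -0.42, 0, 0, -0.2], [0.2, 0.17, -0.42, 0, 0, -0.272], [0.45, 0.37, -0.42, 0, 0, -0.272], [0.7, 0.58, -0.42, 0, 0, -0.272], [1, 0.83, -0.42, 0, 0, -0.272], [1, 0.83, -0.42, 0, 0, -0.272]]}}

```text
time_s: 1.02
tcp_pos: [0.3939, 0.377, 0.3106]
eef_rot: [180.0, 0.0, -0.2]
contact_force: [-0.2, 1.1, 0.5]
gripper_width: 0.0879
```

```bash
python3 - <<'E'
from mv import *
plan([(.59,-.0275,.31)])
E
```

```text
t 1.025 tcp [0.3939 0.377  0.3106] rpy [ 1.7996e+02  1.0000e-02 -1.6000e-01] F [-0.25  1.12  0.53] w 0.0879
[ 0.59   -0.0275  0.31  ] -> [0.9864, 2.0197, 0.0041] [0.0004, 0.0001, -0.0018]
```

Request:
{"op": "apply_moves", "data": {"moves": [[0.13, 0.27, 0, 0, 0, 0], [0.26, 0.53, 0, 0, 0, 0], [0.39, 0.8, 0, 0, 0, 0], [0.49, 1, 0, 0, 0, 0], [0.49, 1, 0, 0, 0, 0]]}}

```text
time_s: 1.65
tcp_pos: [0.4921, 0.1747, 0.3105]
eef_rot: [179.9, 0.0, -0.4]
contact_force: [-0.0, 0.1, -0.1]
gripper_width: 0.0879
```

Request:
{"op": "apply_moves", "data": {"moves": [[0.13, 0.27, 0, 0, 0, 0], [0.26, 0.53, 0, 0, 0, 0], [0.39, 0.8, 0.1, 0, 0, 0], [0.49, 1, 0.2, 0, 0, 0], [0.49, 1, 0.4, 0, 0, 0], [0.49, 1, 0.5, 0, 0, 0], [0.49, 1, 0.5, 0, 0, 0]]}}

```text
time_s: 2.52
tcp_pos: [0.588, -0.0255, 0.2087]
eef_rot: [179.9, 0.2, -0.3]
contact_force: [0.6, 0.0, 0.3]
gripper_width: 0.0876
```

```bash
python3 - <<'E'
from mv import *
plan([(.59,-.0275,.21),(.59,-.0275,.096)])
snap('wrist','w1')
snap('scene','s1')
plan([])
from m import comps
comps('w1',(0,150,60),(6,255,255),20,(172,150,60),(180,255,255))
print(imaging.camera_info('wrist')['T'])
E
```

```text
t 2.525 tcp [ 0.588  -0.0255  0.2087] rpy [179.89   0.25  -0.34] F [0.56 0.03 0.25] w 0.0876
[ 0.59   -0.0275  0.21  ] -> [0.0101, 0.01, -0.0065] [0.0012, 0.0027, -0.0038]
[ 0.59   -0.0275  0.096 ] -> [0.0125, 0.009, 0.5635] [0.0012, 0.0027, -0.0038]
t 2.625 tcp [ 0.5894 -0.0253  0.2113] rpy [ 1.7992e+02 -1.0000e-02 -3.0000e-01] F [-0.57 -0.98  0.75] w 0.0879
w1 px [255.8 196.9] A 386 wh [19 27] med [ 0.594 -0.027  0.126] zmax 0.128
w1 px [325.4 270.5] A 156 wh [15 14] med [ 0.513 -0.094  0.113] zmax 0.222
[[-6.65077290e-03  9.50898153e-01  3.09432496e-01  6.74799979e-01]
 [-9.99976938e-01 -6.74994760e-03 -7.50104838e-04 -2.57127066e-02]
 [ 1.37537983e-03 -3.09430349e-01  9.50921115e-01  3.68449901e-01]
 [ 0.00000000e+00  0.00000000e+00  0.00000000e+00  1.00000000e+00]]
```

View pics/w1.png

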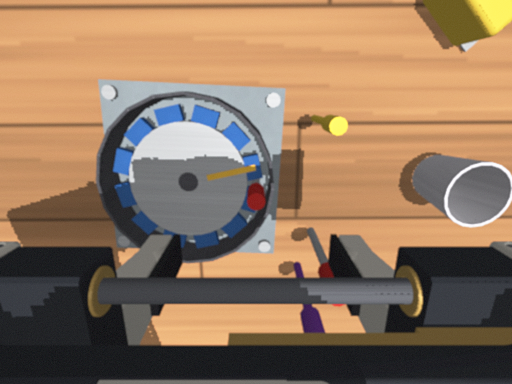

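The wrist view shows the lockpin head at (257,200) in the rim gap, between the jaws. The axis hub is at (188,182), the cup rim at (478,195), and the other pins are clear of the fingers. I'll refine the head's position.

```bash
python3 - <<'E'
from mv import *
p,P=cloud('w1')
m=(P[...,2]>.1255)&(P[...,2]<.132)&(np.hypot(P[...,0]-.59,P[...,1]+.027)<.03)
q=np.argwhere(m); print(len(q),q.min(0),q.max(0),q.mean(0),P[m].mean(0).round(4)); c=q.mean(0); print(plane('w1',c[1],c[0],.128).round(4))
m=(P[...,2]>.1)&(P[...,2]<.132)&(np.hypot(P[...,0]-.59,P[...,1]+.027)<.03); print(P[m].mean(0), P[m].min(0),P[m].max(0))
print('hub',plane('w1',188,182,.074).round(4), P[182,188])
plan([(.5915,-.0273,.15),(.5915,-.0273,.096)])
E
```

```text
239 [192 247] [209 264] [200.86610879 255.45188285] [ 0.5907 -0.0262  0.1269]
[ 0.5911 -0.0262  0.128 ]
[ 0.59287931 -0.02615492  0.12171148] [ 0.58296373 -0.03397651  0.10014604] [ 0.59844347 -0.01842552  0.12841328]
hub [0.5932 0.0423 0.074 ] [0.59331304 0.04221887 0.07446972]
t 2.625 tcp [ 0.5894 -0.0253  0.2113] rpy [ 1.7992e+02 -1.0000e-02 -3.0000e-01] F [-0.57 -0.98  0.75] w 0.0879
[ 0.5915 -0.0273  0.15  ] -> [0.0104, 0.0094, 0.3067] [0.0008, -0.0001, -0.0033]
[ 0.5915 -0.0273  0.096 ] -> [0.0103, 0.0091, 0.5767] [0.0008, -0.0001, -0.0033]
```

Request:
{"op": "apply_moves", "data": {"moves": [[0.009, 0.006, 0.15, 0, 0, 0], [0.009, 0.006, 0.3, 0, 0, 0], [0.009, 0.006, 0.42, 0, 0, 0], [0.009, 0.006, 0.5, 0, 0, 0], [0.009, 0.006, 0.55, 0, 0, 0], [0.009, 0.006, 0.575, 0, 0, 0], [0.009, 0.006, 0.575, 0, 0, 0], [0.009, 0.006, 0.575, 0, 0, 0]]}}

```text
time_s: 3.62
tcp_pos: [0.5917, -0.0266, 0.097]
eef_rot: [179.9, -0.1, -0.3]
contact_force: [-0.4, -0.1, 0.8]
gripper_width: 0.0875
```

Request:
{"op": "apply_moves", "data": {"moves": [[0, 0, 0, 0, 0, 0], [0, 0, 0, 0, 0, 0], [0, 0, 0, 0, 0, 0], [0, 0, 0, 0, 0, 0], [0, 0, 0, 0, 0, 0], [0, 0, 0, 0, 0, 0], [0, 0, 0, 0, 0, 0], [0, 0, 0, 0, 0, 0]], "hand": 1, "grip_force": 25}}

```text
time_s: 4.62
tcp_pos: [0.5917, -0.0266, 0.097]
eef_rot: [179.9, -0.1, -0.3]
contact_force: [0.2, -0.4, -0.4]
gripper_width: 0.0151
```

Gripped at 15 mm with negligible side force. Lifting.

Request:
{"op": "apply_moves", "data": {"moves": [[0, 0, -0.05, 0, 0, 0], [0, 0, -0.12, 0, 0, 0], [0, 0, -0.2, 0, 0, 0], [0, 0, -0.3, 0, 0, 0], [0, 0, -0.4, 0, 0, 0], [0, 0, -0.5, 0, 0, 0], [0, 0, -0.58, 0, 0, 0], [0, 0, -0.58, 0, 0, 0], [0, 0, -0.58, 0, 0, 0]]}}

```text
time_s: 5.75
tcp_pos: [0.5911, -0.0265, 0.2125]
eef_rot: [179.9, -0.0, -0.3]
contact_force: [0.4, 0.4, -1.1]
gripper_width: 0.0149
```

```bash
python3 - <<'E'
from mv import *
p,d,i=snap('scene','s2'); snap('wrist','w2')
cv2.imwrite('pics/s2c.png',np.hstack([cv2.resize(p[60:300,130:330],(400,480)),cv2.resize(cv2.imread('pics/w2.png')[80:320,150:512],(400,480))]))
plan([(.578,-.2535,.21),(.578,-.2535,.09)])
E
```

```text
t 5.85 tcp [ 0.591  -0.0265  0.2121] rpy [ 1.7992e+02  2.0000e-02 -3.0000e-01] F [-0.32 -1.03 -0.92] w 0.0152
[ 0.578  -0.2535  0.21  ] -> [-0.0593, 1.1351, 0.012] [0.0009, 0.0002, -0.0033]
[ 0.578  -0.2535  0.09  ] -> [-0.0591, 1.1343, 0.612] [0.0009, 0.0002, -0.0033]
```

View pics/s2c.png

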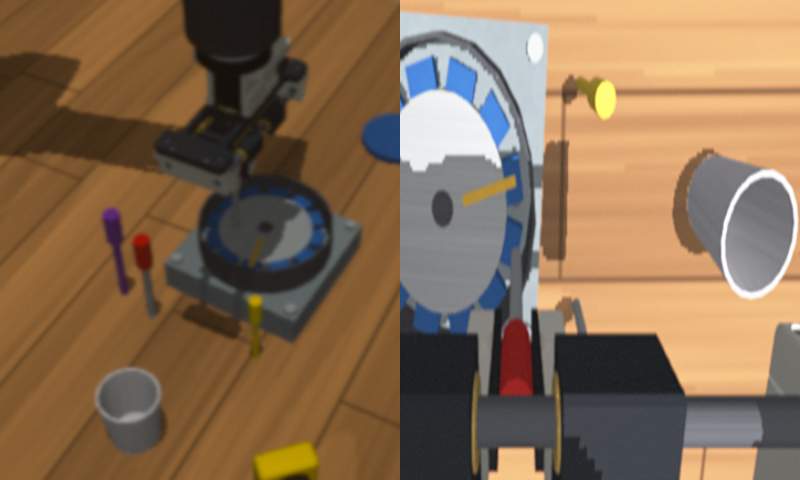

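The pin is held upright between the pads and clear of the guard; the cup is at the right of the wrist view. Moving over the cup.

Request:
{"op": "apply_moves", "data": {"moves": [[-0.01, 0.15, 0, 0, 0, 0], [-0.02, 0.35, 0, 0, 0, 0], [-0.03, 0.55, 0, 0, 0, 0], [-0.04, 0.75, 0, 0, 0, 0], [-0.05, 0.9, 0, 0, 0, 0], [-0.05, 1, 0, 0, 0, 0], [-0.05, 1, 0, 0, 0, 0]]}}

```text
time_s: 6.72
tcp_pos: [0.5797, -0.2274, 0.2116]
eef_rot: [179.9, 0.1, -0.4]
contact_force: [0.3, 0.4, -0.3]
gripper_width: 0.0153
```

```bash
python3 - <<'E'
from mv import *
snap('wrist','w3')
p,P=cloud('w3'); Z=P[...,2]
from scipy.optimize import least_squares
R=(Z>.077)&(Z<.083)&(np.hypot(P[...,0]-.578,P[...,1]+.2535)<.045)
Q=P[R]; f=least_squares(lambda t:np.hypot(Q[:,0]-t[0],Q[:,1]-t[1])-.0335,[.578,-.2535],loss='soft_l1',f_scale=.002); print('cup',len(Q),f.x.round(4),Q.min(0),Q.max(0))
plan([(.578,-.2535,.21),(.578,-.2535,.09)])
E
```

```text
cup 571 [ 0.5789 -0.2534] [ 0.54401865 -0.28836129  0.0770059 ] [ 0.61267949 -0.21956394  0.08066988]
t 6.775 tcp [ 0.5798 -0.2267  0.2117] rpy [ 1.7994e+02  7.0000e-02 -3.6000e-01] F [ 0.56  0.66 -0.65] w 0.0158
[ 0.578  -0.2535  0.21  ] -> [-0.0082, 0.1342, 0.0088] [0.0007, 0.0008, -0.004]
[ 0.578  -0.2535  0.09  ] -> [-0.0075, 0.1335, 0.6088] [0.0007, 0.0008, -0.004]
```

View pics/w3.png

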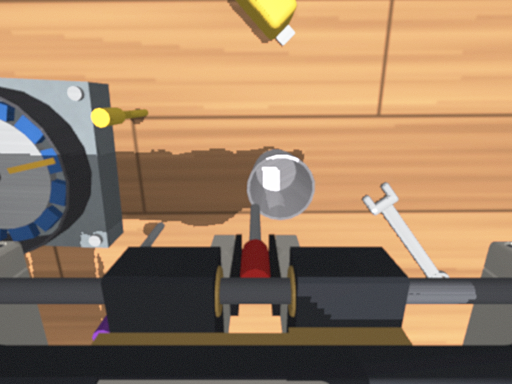

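Cup confirmed at (.5785,-.2535), rim z .080. In the picture its rim is around (280,190), with the pin shank at (255,220).

Request:
{"op": "apply_moves", "data": {"moves": [[-0.006, 0.07, 0, 0, 0, 0], [-0.006, 0.134, 0, 0, 0, 0], [-0.006, 0.134, 0.1, 0, 0, 0], [-0.006, 0.134, 0.2, 0, 0, 0], [-0.006, 0.134, 0.3, 0, 0, 0], [-0.006, 0.134, 0.4, 0, 0, 0], [-0.006, 0.134, 0.5, 0, 0, 0], [-0.006, 0.134, 0.56, 0, 0, 0], [-0.006, 0.134, 0.6, 0, 0, 0], [-0.006, 0.134, 0.615, 0, 0, 0], [-0.006, 0.134, 0.615, 0, 0, 0], [-0.006, 0.134, 0.615, 0, 0, 0]]}}

```text
time_s: 8.28
tcp_pos: [0.5787, -0.2537, 0.0894]
eef_rot: [179.9, 0.0, -0.4]
contact_force: [-0.7, -0.5, -1.2]
gripper_width: 0.0154
```

```bash
python3 - <<'E'
from mv import *
p,d,i=snap('scene','s4'); plan([(.5785,-.2535,.087)])
cv2.imwrite('pics/s4c.png',cv2.resize(p[150:320,120:300],(720,600)))
E
```

```text
t 8.325 tcp [ 0.5787 -0.2537  0.0894] rpy [ 1.7992e+02  2.0000e-02 -3.5000e-01] F [-0.55  0.13 -0.06] w 0.0153
[ 0.5785 -0.2535  0.087 ] -> [-0.0008, -0.0008, 0.0118] [0.0008, 0.0002, -0.0039]
```

View pics/s4c.png

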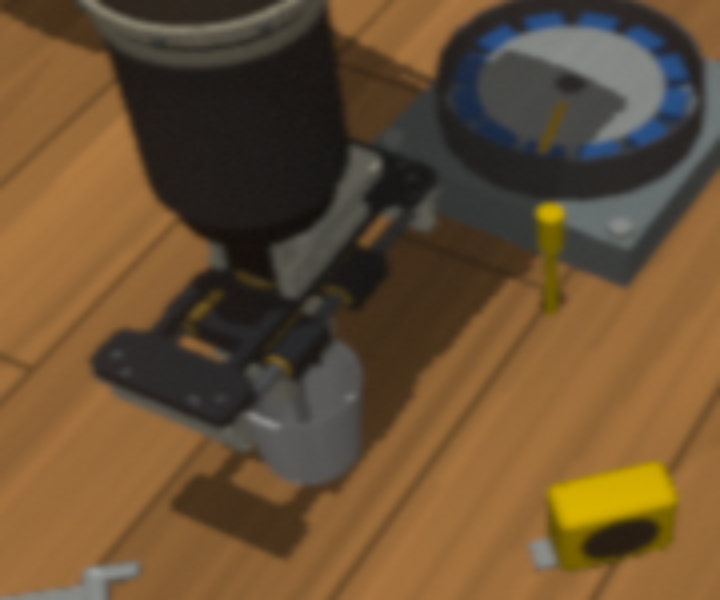

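The shank is inside the cup (crop 300,400). Lowering the last 2 mm and releasing.

Request:
{"op": "apply_moves", "data": {"moves": [[0, 0, 0.012, 0, 0, 0], [0, 0, 0.012, 0, 0, 0], [0, 0, 0.012, 0, 0, 0]]}}

```text
time_s: 8.7
tcp_pos: [0.5786, -0.2537, 0.087]
eef_rot: [179.9, 0.0, -0.4]
contact_force: [0.5, 0.1, -0.0]
gripper_width: 0.0156
```

Request:
{"op": "apply_moves", "data": {"moves": [[0, 0, 0, 0, 0, 0], [0, 0, 0, 0, 0, 0], [0, 0, 0, 0, 0, 0], [0, 0, 0, 0, 0, 0], [0, 0, 0, 0, 0, 0], [0, 0, 0, 0, 0, 0], [0, 0, -0.05, 0, 0, 0], [0, 0, -0.15, 0, 0, 0], [0, 0, -0.3, 0, 0, 0], [0, 0, -0.5, 0, 0, 0], [0, 0, -0.65, 0, 0, 0], [0, 0, -0.65, 0, 0, 0]], "hand": -1}}

```text
time_s: 10.2
tcp_pos: [0.5802, -0.2539, 0.2209]
eef_rot: [179.8, -0.3, -0.3]
contact_force: [0.1, -0.1, -0.4]
gripper_width: 0.0876
```

```bash
python3 - <<'E'
from mv import *
p,d,i=snap('scene','s5'); snap('wrist','w5'); plan([(.592,-.006,.22)])
cv2.imwrite('pics/s5c.png',np.hstack([cv2.resize(p[200:320,120:260],(400,480)),cv2.resize(cv2.imread('pics/w5.png')[100:340,150:400],(400,480))]))
E
```

```text
t 10.3 tcp [ 0.5786 -0.2534  0.2175] rpy [ 1.7993e+02 -3.0000e-02 -3.6000e-01] F [-0.5  -0.19  0.2 ] w 0.0876
[ 0.592 -0.006  0.22 ] -> [0.0593, -1.2373, -0.0139] [0.0007, -0.0004, -0.004]
```

View pics/s5c.png

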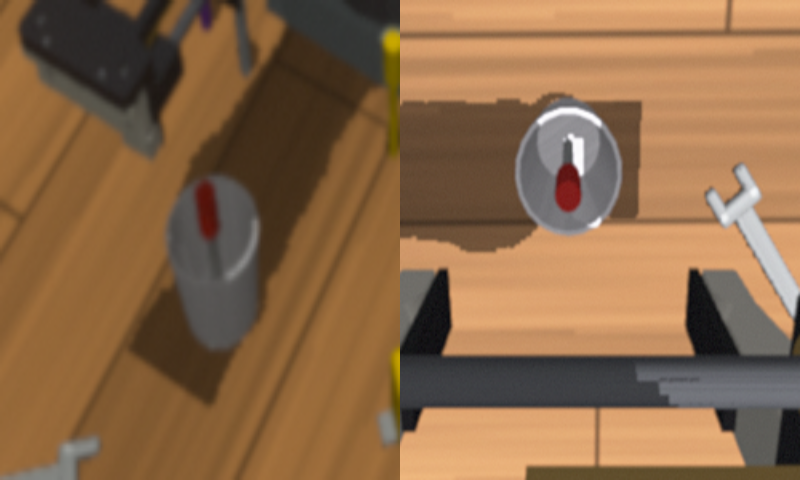

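The pin leans inside the cup (wrist crop 568,180). Now shut the fingers and move over the track point (.593,.002).

Request:
{"op": "apply_moves", "data": {"moves": [[0.01, -0.2, -0.02, 0, 0, 0], [0.02, -0.4, -0.02, 0, 0, 0], [0.03, -0.6, -0.02, 0, 0, 0], [0.04, -0.8, -0.02, 0, 0, 0], [0.05, -0.95, -0.02, 0, 0, 0], [0.06, -1, -0.02, 0, 0, 0], [0.06, -1, -0.02, 0, 0, 0]], "hand": 1, "grip_force": 25}}

```text
time_s: 11.18
tcp_pos: [0.5916, -0.0532, 0.2206]
eef_rot: [179.9, 0.0, -0.3]
contact_force: [0.6, 0.3, 0.0]
gripper_width: 0.0231
```

```bash
python3 - <<'E'
from mv import *
plan([(.5932,.0022,.12),(.5932,.0022,.09)])
E
```

```text
t 11.175 tcp [ 0.5916 -0.0532  0.2206] rpy [ 1.7992e+02  4.0000e-02 -3.1000e-01] F [0.55 0.3  0.05] w 0.0231
[0.5932 0.0022 0.12  ] -> [0.0066, -0.2778, 0.5027] [0.0009, 0.0004, -0.0034]
[0.5932 0.0022 0.09  ] -> [0.0067, -0.278, 0.6527] [0.0009, 0.0004, -0.0034]
```

Request:
{"op": "apply_moves", "data": {"moves": [[0.007, -0.14, 0, 0, 0, 0], [0.007, -0.278, 0, 0, 0, 0], [0.007, -0.278, 0.1, 0, 0, 0], [0.007, -0.278, 0.25, 0, 0, 0], [0.007, -0.278, 0.4, 0, 0, 0], [0.007, -0.278, 0.5, 0, 0, 0], [0.007, -0.278, 0.58, 0, 0, 0], [0.007, -0.278, 0.62, 0, 0, 0], [0.007, -0.278, 0.65, 0, 0, 0], [0.007, -0.278, 0.65, 0, 0, 0], [0.007, -0.278, 0.65, 0, 0, 0]]}}

```text
time_s: 12.55
tcp_pos: [0.5937, 0.0023, 0.0912]
eef_rot: [179.9, -0.0, -0.3]
contact_force: [-0.0, 0.1, 0.6]
gripper_width: 0.0004
```

```bash
python3 - <<'E'
from mv import *
p,d,i=snap('scene','s6'); plan([(.5932,.0022,.08)])
cv2.imwrite('pics/s6c.png',cv2.resize(p[110:250,190:330],(600,600)))
E
```

```text
t 12.6 tcp [0.5937 0.0024 0.0912] rpy [ 1.7994e+02 -3.0000e-02 -2.9000e-01] F [ 0.21  0.33 -0.79] w 0.0002
[0.5932 0.0022 0.08  ] -> [-0.0024, 0.0008, 0.056] [0.0007, -0.0003, -0.0033]
```

View pics/s6c.png

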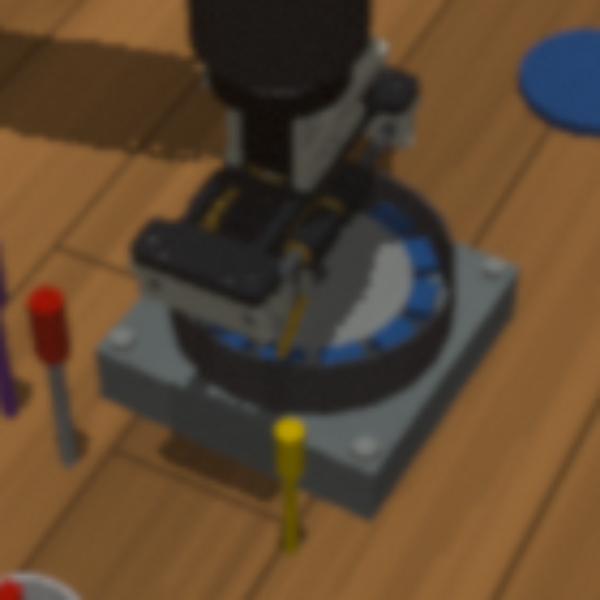

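The closed tip is inside the guard, above the face. Feeling for the face in small steps.

Request:
{"op": "apply_moves", "data": {"moves": [[0, 0, 0.025, 0, 0, 0], [0, 0, 0.045, 0, 0, 0], [0, 0, 0.05, 0, 0, 0], [0, 0, 0.05, 0, 0, 0]]}}

```text
time_s: 13.1
tcp_pos: [0.5936, 0.0023, 0.081]
eef_rot: [179.9, -0.0, -0.3]
contact_force: [-0.1, 0.1, -0.8]
gripper_width: 0.0004
```

Request:
{"op": "apply_moves", "data": {"moves": [[0, 0, 0.004, 0, 0, 0], [0, 0, 0.004, 0, 0, 0]]}}

```text
time_s: 13.35
tcp_pos: [0.5936, 0.0023, 0.0802]
eef_rot: [179.9, -0.0, -0.3]
contact_force: [-1.1, 0.6, 0.4]
gripper_width: 0.0001
```

Request:
{"op": "apply_moves", "data": {"moves": [[0, 0, 0.004, 0, 0, 0], [0, 0, 0.004, 0, 0, 0]]}}

```text
time_s: 13.6
tcp_pos: [0.5935, 0.0023, 0.0793]
eef_rot: [179.9, -0.0, -0.3]
contact_force: [-0.4, 0.3, -0.1]
gripper_width: 0.0009
```

Request:
{"op": "apply_moves", "data": {"moves": [[0, 0, 0.003, 0, 0, 0], [0, 0, 0.003, 0, 0, 0]]}}

```text
time_s: 13.85
tcp_pos: [0.5935, 0.0023, 0.0787]
eef_rot: [179.9, 0.0, -0.3]
contact_force: [-0.3, -0.3, -0.2]
gripper_width: 0.0008
```

Request:
{"op": "apply_moves", "data": {"moves": [[0, 0, 0.004, 0, 0, 0], [0, 0, 0.004, 0, 0, 0]]}}

```text
time_s: 14.1
tcp_pos: [0.5934, 0.0023, 0.0778]
eef_rot: [179.9, 0.0, -0.3]
contact_force: [-0.1, -0.1, -0.3]
gripper_width: 0.0005
```

Request:
{"op": "apply_moves", "data": {"moves": [[0, 0, 0.004, 0, 0, 0], [0, 0, 0.004, 0, 0, 0]]}}

```text
time_s: 14.35
tcp_pos: [0.5933, 0.0023, 0.0769]
eef_rot: [179.9, 0.0, -0.3]
contact_force: [-0.2, 0.1, 0.3]
gripper_width: 0.0003
```

Request:
{"op": "apply_moves", "data": {"moves": [[0, 0, 0.004, 0, 0, 0], [0, 0, 0.004, 0, 0, 0]]}}

```text
time_s: 14.6
tcp_pos: [0.5933, 0.0022, 0.076]
eef_rot: [179.9, 0.0, -0.3]
contact_force: [-0.3, 0.1, 1.3]
gripper_width: 0.0005
```

Request:
{"op": "apply_moves", "data": {"moves": [[0, 0, 0.003, 0, 0, 0], [0, 0, 0.003, 0, 0, 0]]}}

```text
time_s: 14.85
tcp_pos: [0.5933, 0.0023, 0.0754]
eef_rot: [179.9, 0.0, -0.3]
contact_force: [-0.0, -0.1, -0.3]
gripper_width: 0.0006
```

Request:
{"op": "apply_moves", "data": {"moves": [[0, 0, 0.003, 0, 0, 0], [0, 0, 0.003, 0, 0, 0]]}}

```text
time_s: 15.1
tcp_pos: [0.5934, 0.0022, 0.0749]
eef_rot: [179.9, 0.0, -0.3]
contact_force: [-1.1, -0.7, 2.1]
gripper_width: 0.0005
```

Light contact at about z .075. Pressing a little further, with a longer hold.

Request:
{"op": "apply_moves", "data": {"moves": [[0, 0, 0.002, 0, 0, 0], [0, 0, 0.002, 0, 0, 0], [0, 0, 0.002, 0, 0, 0]]}}

```text
time_s: 15.48
tcp_pos: [0.5934, 0.0022, 0.0746]
eef_rot: [179.9, 0.0, -0.3]
contact_force: [-1.7, 0.4, 3.5]
gripper_width: 0.0005
```

Request:
{"op": "apply_moves", "data": {"moves": [[0, 0, 0.002, 0, 0, 0], [0, 0, 0.002, 0, 0, 0], [0, 0, 0.002, 0, 0, 0]]}}

```text
time_s: 15.85
tcp_pos: [0.5934, 0.0022, 0.0744]
eef_rot: [179.9, 0.0, -0.3]
contact_force: [-1.9, -0.3, 5.4]
gripper_width: 0.0005
```

Request:
{"op": "apply_moves", "data": {"moves": [[0, 0, 0.002, 0, 0, 0], [0, 0, 0.002, 0, 0, 0], [0, 0, 0.002, 0, 0, 0]]}}

```text
time_s: 16.23
tcp_pos: [0.5934, 0.0021, 0.0742]
eef_rot: [179.9, 0.0, -0.3]
contact_force: [-2.6, -0.2, 5.9]
gripper_width: 0.0001
```

```bash
cat > circ.py <<'E'
from mv import *
import sys
def circ(a_step,n,zt,c=(.5932,.0422),rad=.04):
    s,p,R=pose(); print('t',s['time_s'],p.round(4),'F',np.round(s['contact_force'],2))
    a0=np.arctan2(p[1]-c[1],p[0]-c[0]); print('a0',np.degrees(a0),'r',np.hypot(p[0]-c[0],p[1]-c[1]))
    out=[]
    for k in range(1,n+1):
        a=a0+np.radians(a_step*k); t=np.array([c[0]+rad*np.cos(a),c[1]+rad*np.sin(a),zt])
        out.append([*(R.inv().apply(t-p)/.2).round(3).tolist(),0,0,0])
    print(out)
if __name__=='__main__': circ(float(sys.argv[1]),int(sys.argv[2]),float(sys.argv[3]))
E
python3 - <<'E'
from mv import *
for _ in range(3): 
    s,p,R=pose(); print(p.round(5),np.round(s['contact_force'],2))
E
python3 circ.py -10 12 .0740
```

```text
[0.59342 0.00214 0.07415] [-2.59 -0.22  5.95]
[0.59342 0.00214 0.07415] [-2.59 -0.22  5.95]
[0.59342 0.00214 0.07415] [-2.59 -0.22  5.95]
t 16.225 [0.5934 0.0021 0.0742] F [-2.59 -0.22  5.95]
a0 -89.68399195406374 r 0.040057729846049564
[[-0.035, -0.003, 0.001, 0, 0, 0], [-0.069, -0.012, 0.001, 0, 0, 0], [-0.1, -0.026, 0.001, 0, 0, 0], [-0.129, -0.046, 0.001, 0, 0, 0], [-0.154, -0.07, 0.001, 0, 0, 0], [-0.174, -0.098, 0.001, 0, 0, 0], [-0.189, -0.13, 0.001, 0, 0, 0], [-0.199, -0.163, 0.001, 0, 0, 0], [-0.202, -0.198, 0.0, 0, 0, 0], [-0.199, -0.233, 0.0, 0, 0, 0], [-0.191, -0.267, 0.0, 0, 0, 0], [-0.176, -0.298, 0.0, 0, 0, 0]]
```

```bash
python3 circ.py 6 12 .0739
```

```text
t 16.225 [0.5934 0.0021 0.0742] F [-2.59 -0.22  5.95]
a0 -89.68399195406374 r 0.040057729846049564
[[0.021, -0.002, 0.001, 0, 0, 0], [0.042, -0.005, 0.001, 0, 0, 0], [0.062, -0.011, 0.001, 0, 0, 0], [0.081, -0.018, 0.001, 0, 0, 0], [0.1, -0.028, 0.001, 0, 0, 0], [0.117, -0.04, 0.001, 0, 0, 0], [0.133, -0.053, 0.001, 0, 0, 0], [0.148, -0.068, 0.001, 0, 0, 0], [0.161, -0.084, 0.001, 0, 0, 0], [0.172, -0.102, 0.001, 0, 0, 0], [0.181, -0.121, 0.001, 0, 0, 0], [0.189, -0.14, 0.001, 0, 0, 0]]
```

Request:
{"op": "apply_moves", "data": {"moves": [[0.021, -0.002, 0.002, 0, 0, 0], [0.042, -0.005, 0.002, 0, 0, 0], [0.062, -0.011, 0.002, 0, 0, 0], [0.081, -0.018, 0.002, 0, 0, 0], [0.1, -0.028, 0.002, 0, 0, 0], [0.117, -0.04, 0.002, 0, 0, 0]]}}

```text
time_s: 16.98
tcp_pos: [0.6168, 0.0097, 0.074]
eef_rot: [179.9, 0.0, -0.3]
contact_force: [-2.4, -1.8, 7.0]
gripper_width: 0.0005
```

```bash
cat > yl.py <<'E'
from m import *
import sys
def yl(tag):
    p,d,i=snap('scene',tag); p,P=cloud(tag); hsv=cv2.cvtColor(p,cv2.COLOR_BGR2HSV)
    m=cv2.inRange(hsv,(15,110,60),(36,255,255))>0
    rr=np.hypot(P[...,0]-.5932,P[...,1]-.0422)
    m&=(rr<.06)&(rr>.012)&(P[...,2]<.08)&(P[...,2]>.066)
    Q=P[m]; 
    if len(Q): a=np.degrees(np.arctan2(Q[:,1]-.0422,Q[:,0]-.5932)); print('yellow',len(Q),'angle',np.median(a))
    else: print('no yellow')
    cv2.imwrite('pics/%sc.png'%tag,cv2.resize(p[110:250,190:330],(500,500)))
yl(sys.argv[1])
E
python3 yl.py s7; python3 -c "
from m import *
p,P=cloud('s5')
" ; python3 circ.py 8 12 .0739
```

```text
yellow 7 angle -46.725754375275415
t 17.025 [0.6173 0.01   0.074 ] F [-1.3  -0.97  6.73]
a0 -53.13679862358877 r 0.04020445707508341
[[0.02, -0.019, 0.001, 0, 0, 0], [0.039, -0.04, 0.001, 0, 0, 0], [0.054, -0.064, 0.001, 0, 0, 0], [0.066, -0.089, 0.001, 0, 0, 0], [0.074, -0.116, 0.0, 0, 0, 0], [0.078, -0.143, 0.0, 0, 0, 0], [0.078, -0.171, 0.0, 0, 0, 0], [0.075, -0.199, 0.0, 0, 0, 0], [0.068, -0.226, 0.0, 0, 0, 0], [0.057, -0.251, 0.0, 0, 0, 0], [0.042, -0.275, 0.0, 0, 0, 0], [0.025, -0.297, 0.0, 0, 0, 0]]
```

View pics/s7c.png

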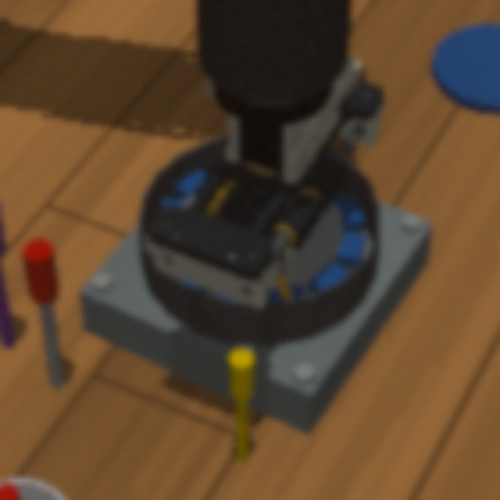

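The yellow line went from about -78° to -47° while the tip moved 36°, so the rotor is being dragged at about 7 N. Continuing with slightly more pressure.

Request:
{"op": "apply_moves", "data": {"moves": [[0.02, -0.019, 0.002, 0, 0, 0], [0.039, -0.04, 0.002, 0, 0, 0], [0.054, -0.064, 0.002, 0, 0, 0], [0.066, -0.089, 0.002, 0, 0, 0], [0.074, -0.116, 0.002, 0, 0, 0], [0.078, -0.143, 0.002, 0, 0, 0], [0.078, -0.171, 0.002, 0, 0, 0], [0.075, -0.199, 0.002, 0, 0, 0], [0.068, -0.226, 0.002, 0, 0, 0], [0.057, -0.251, 0.002, 0, 0, 0], [0.042, -0.275, 0.002, 0, 0, 0], [0.025, -0.297, 0.002, 0, 0, 0]]}}

```text
time_s: 18.52
tcp_pos: [0.6238, 0.0694, 0.0742]
eef_rot: [179.9, -0.1, -0.2]
contact_force: [1.8, -3.1, 5.0]
gripper_width: 0.0003
```

```bash
python3 yl.py s8; python3 circ.py 9 12 .0739
```

```text
yellow 6 angle 36.304122206833256
t 18.575 [0.6233 0.0699 0.0742] F [-0.7  -0.68  5.54]
a0 42.570545648326544 r 0.04090361276714914
[[-0.026, -0.018, 0.001, 0, 0, 0], [-0.052, -0.036, 0.001, 0, 0, 0], [-0.081, -0.049, 0.001, 0, 0, 0], [-0.111, -0.057, 0.001, 0, 0, 0], [-0.142, -0.061, 0.001, 0, 0, 0], [-0.174, -0.06, 0.001, 0, 0, 0], [-0.205, -0.053, 0.001, 0, 0, 0], [-0.234, -0.043, 0.001, 0, 0, 0], [-0.261, -0.027, 0.001, 0, 0, 0], [-0.286, -0.008, 0.001, 0, 0, 0], [-0.307, 0.015, 0.001, 0, 0, 0], [-0.325, 0.041, 0.001, 0, 0, 0]]
```

View pics/s8c.png

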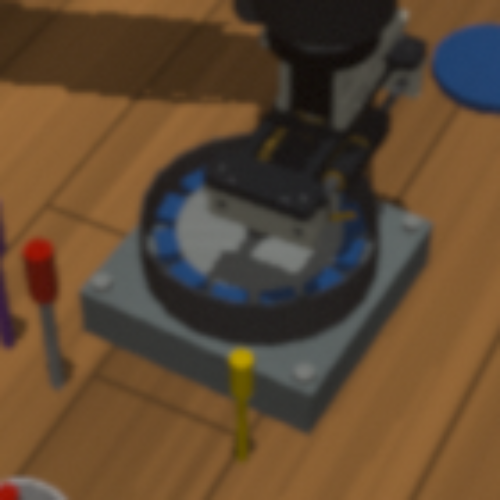

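Turned about 114° so far. The force has eased to 5.5 N, so I'm pressing a touch deeper.

Request:
{"op": "apply_moves", "data": {"moves": [[-0.026, -0.018, 0.003, 0, 0, 0], [-0.052, -0.036, 0.003, 0, 0, 0], [-0.081, -0.049, 0.003, 0, 0, 0], [-0.111, -0.057, 0.003, 0, 0, 0], [-0.142, -0.061, 0.003, 0, 0, 0], [-0.174, -0.06, 0.003, 0, 0, 0], [-0.205, -0.053, 0.003, 0, 0, 0], [-0.234, -0.043, 0.003, 0, 0, 0], [-0.261, -0.027, 0.003, 0, 0, 0], [-0.286, -0.008, 0.003, 0, 0, 0], [-0.307, 0.015, 0.003, 0, 0, 0], [-0.325, 0.041, 0.003, 0, 0, 0]]}}

```text
time_s: 20.08
tcp_pos: [0.5596, 0.0629, 0.0742]
eef_rot: [180.0, -0.3, -0.2]
contact_force: [1.2, 2.4, 5.4]
gripper_width: 0.0003
```

```bash
python3 yl.py s9; python3 circ.py 9 12 .0739
```

```text
yellow 14 angle 125.98724163573742
t 20.125 [0.559  0.0622 0.0741] F [1.38 0.42 6.16]
a0 149.68276554950245 r 0.03962266836747839
[[-0.015, 0.027, 0.001, 0, 0, 0], [-0.024, 0.057, 0.001, 0, 0, 0], [-0.028, 0.089, 0.001, 0, 0, 0], [-0.028, 0.12, 0.001, 0, 0, 0], [-0.022, 0.151, 0.001, 0, 0, 0], [-0.011, 0.18, 0.001, 0, 0, 0], [0.003, 0.208, 0.001, 0, 0, 0], [0.023, 0.233, 0.001, 0, 0, 0], [0.045, 0.255, 0.001, 0, 0, 0], [0.071, 0.272, 0.002, 0, 0, 0], [0.099, 0.286, 0.002, 0, 0, 0], [0.129, 0.295, 0.002, 0, 0, 0]]
```

Request:
{"op": "apply_moves", "data": {"moves": [[-0.015, 0.027, 0.003, 0, 0, 0], [-0.024, 0.057, 0.003, 0, 0, 0], [-0.028, 0.089, 0.003, 0, 0, 0], [-0.028, 0.12, 0.003, 0, 0, 0], [-0.022, 0.151, 0.003, 0, 0, 0], [-0.011, 0.18, 0.003, 0, 0, 0], [0.003, 0.208, 0.003, 0, 0, 0], [0.023, 0.233, 0.003, 0, 0, 0], [0.045, 0.255, 0.003, 0, 0, 0], [0.071, 0.272, 0.003, 0, 0, 0], [0.099, 0.286, 0.003, 0, 0, 0], [0.129, 0.295, 0.003, 0, 0, 0]]}}

```text
time_s: 21.62
tcp_pos: [0.5842, 0.0032, 0.0739]
eef_rot: [180.0, -0.2, -0.2]
contact_force: [-2.6, 0.4, 7.5]
gripper_width: 0.0008
```

```bash
python3 yl.py s10; python3 circ.py 9 12 .0739
```

```text
no yellow
t 21.675 [0.5852 0.003  0.0739] F [-0.68 -0.53  7.03]
a0 -101.61061984633089 r 0.03997182711102089
[[0.031, 0.004, 0.0, 0, 0, 0], [0.062, 0.003, 0.0, 0, 0, 0], [0.093, -0.003, 0.001, 0, 0, 0], [0.123, -0.014, 0.001, 0, 0, 0], [0.15, -0.029, 0.001, 0, 0, 0], [0.175, -0.049, 0.001, 0, 0, 0], [0.196, -0.072, 0.001, 0, 0, 0], [0.214, -0.098, 0.001, 0, 0, 0], [0.227, -0.126, 0.001, 0, 0, 0], [0.236, -0.156, 0.001, 0, 0, 0], [0.239, -0.188, 0.001, 0, 0, 0], [0.238, -0.219, 0.001, 0, 0, 0]]
```

View pics/s10c.png

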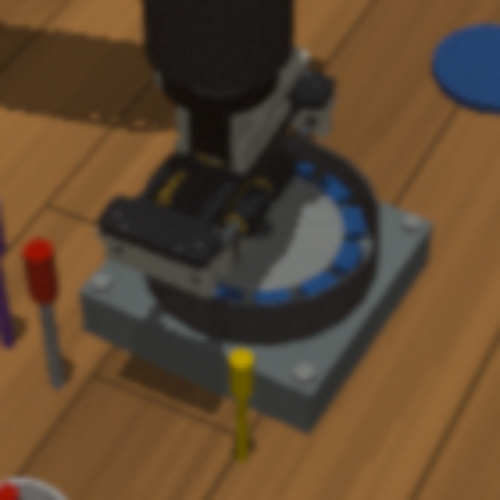

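Request:
{"op": "apply_moves", "data": {"moves": [[0.031, 0.004, 0.001, 0, 0, 0], [0.062, 0.003, 0.001, 0, 0, 0], [0.093, -0.003, 0.001, 0, 0, 0], [0.123, -0.014, 0.001, 0, 0, 0], [0.15, -0.029, 0.001, 0, 0, 0], [0.175, -0.049, 0.001, 0, 0, 0], [0.196, -0.072, 0.001, 0, 0, 0], [0.214, -0.098, 0.001, 0, 0, 0], [0.227, -0.126, 0.001, 0, 0, 0], [0.236, -0.156, 0.001, 0, 0, 0], [0.239, -0.188, 0.001, 0, 0, 0], [0.238, -0.219, 0.001, 0, 0, 0]]}}

```text
time_s: 23.18
tcp_pos: [0.6331, 0.0464, 0.0742]
eef_rot: [179.9, -0.3, -0.2]
contact_force: [-0.8, -3.2, 5.8]
gripper_width: 0.0004
```

```bash
python3 yl.py s11; python3 circ.py 7 12 .0739
```

```text
yellow 17 angle -46.61228292885411
t 23.225 [0.633  0.0471 0.0742] F [-0.53 -0.7   5.52]
a0 7.072225212405903 r 0.04012703807895971
[[-0.005, -0.024, 0.001, 0, 0, 0], [-0.013, -0.047, 0.001, 0, 0, 0], [-0.023, -0.069, 0.001, 0, 0, 0], [-0.036, -0.09, 0.001, 0, 0, 0], [-0.051, -0.109, 0.001, 0, 0, 0], [-0.069, -0.126, 0.001, 0, 0, 0], [-0.088, -0.141, 0.001, 0, 0, 0], [-0.109, -0.153, 0.001, 0, 0, 0], [-0.131, -0.163, 0.001, 0, 0, 0], [-0.155, -0.17, 0.0, 0, 0, 0], [-0.179, -0.174, 0.0, 0, 0, 0], [-0.203, -0.175, 0.0, 0, 0, 0]]
```

View pics/s11c.png

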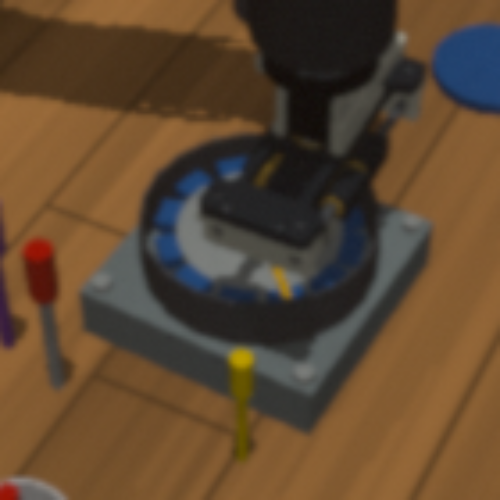

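The yellow line is back past its start, at -47° against -78°, which is about 391° in total. I'll turn a little further for margin, stop, then lift off.

Request:
{"op": "apply_moves", "data": {"moves": [[-0.005, -0.024, 0.002, 0, 0, 0], [-0.013, -0.047, 0.002, 0, 0, 0], [-0.023, -0.069, 0.002, 0, 0, 0], [-0.036, -0.09, 0.002, 0, 0, 0], [-0.036, -0.09, 0.002, 0, 0, 0], [-0.036, -0.09, 0, 0, 0, 0], [-0.036, -0.09, -0.02, 0, 0, 0], [-0.036, -0.09, -0.1, 0, 0, 0], [-0.036, -0.09, -0.3, 0, 0, 0], [-0.036, -0.09, -0.5, 0, 0, 0], [-0.036, -0.09, -0.8, 0, 0, 0], [-0.036, -0.09, -0.8, 0, 0, 0]]}}

```text
time_s: 24.72
tcp_pos: [0.6277, 0.0658, 0.2409]
eef_rot: [-179.9, -0.8, -0.2]
contact_force: [0.4, 0.1, -0.6]
gripper_width: 0.0003
```

Request:
{"op": "apply_moves", "data": {"moves": [[-0.25, -0.1, -0.2, 0, 0, 0], [-0.5, -0.2, -0.3, 0, 0, 0], [-0.5, -0.2, -0.3, 0, 0, 0], [-0.5, -0.2, -0.3, 0, 0, 0]]}}

```text
time_s: 25.22
tcp_pos: [0.5267, 0.1062, 0.3]
eef_rot: [-179.9, -0.9, -0.1]
contact_force: [0.2, 0.2, -0.3]
gripper_width: 0.0005
```

```bash
python3 yl.py s12; python3 - <<'E'
from m import *
snap('top','top12')
for o in('top12','scene12' if 0 else 's12'):
    print('red');comps(o,(0,170,90),(6,255,255),6,(172,150,90),(180,255,255))
    print('yellow');comps(o,(22,150,120),(34,255,255))
    print('blue');comps(o,(100,120,60),(125,255,255),100)
p,P=cloud('top12'); Z=P[...,2]; R=(Z>.185)&(Z<.215)&(P[...,1]>.28)&(P[...,1]<.5)&(P[...,0]>.38); print('pipe',np.median(P[R],0))
a=cv2.imread('pics/s12.png'); cv2.imwrite('pics/fin.png',np.hstack([cv2.resize(a[130:300,150:320],(400,400)),cv2.resize(p[120:260,190:420],(400,400))]))
s=status.get_state(); print(s['time_s'],s['contact_force'],s['tcp_pos'])
E
```

```text
yellow 32 angle -19.289829036663875
red
top12 px [337.2 194.8] A 16 wh [5 4] med [ 0.576 -0.254  0.115] zmax 0.117
top12 px [285.2 217.8] A 38 wh [7 7] med [ 0.504 -0.099  0.143] zmax 0.149
yellow
top12 px [328.  138.3] A 213 wh [20 20] med [ 0.759 -0.235  0.062] zmax 0.07
top12 px [284.5 169.1] A 31 wh [6 7] med [ 0.651 -0.098  0.108] zmax 0.114
blue
top12 px [139.3 163.7] A 478 wh [31 27] med [0.673 0.378 0.012] zmax 0.018
red
s12 px [200.4 180.1] A 46 wh [8 7] med [ 0.506 -0.103  0.142] zmax 0.144
s12 px [191.5 248.6] A 31 wh [6 6] med [ 0.579 -0.255  0.112] zmax 0.116
yellow
s12 px [257.2 210.1] A 30 wh [7 6] med [ 0.651 -0.097  0.109] zmax 0.112
s12 px [272.5 290. ] A 418 wh [32 20] med [ 0.76  -0.239  0.06 ] zmax 0.065
blue
s12 px [328.4 128.7] A 619 wh [34 23] med [0.659 0.359 0.01 ] zmax 0.016
s12 px [238.5 177.7] A 134 wh [14 26] med [ 0.543 -0.003  0.074] zmax 0.088
s12 px [287.5 175.9] A 108 wh [10 23] med [0.655 0.063 0.073] zmax 0.076
pipe [nan nan nan]
25.325 [-0.12131699 -0.09394097 -0.41308886] [0.52710654 0.10574996 0.29871826]
  return _methods._mean(a, axis=axis, dtype=dtype,
  ret = um.true_divide(
```

View pics/fin.png

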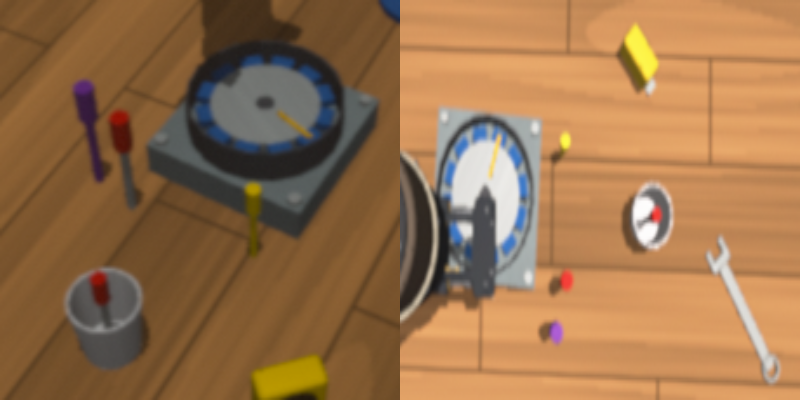

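```bash
python3 - <<'E'
from h import *
for o in('scene0','s12'):
    p,P=cloud(o); Z=P[...,2]; R=(Z>.15)&(Z<.215)&(np.hypot(P[...,0]-.435,P[...,1]-.35)<.05); print('pipe',R.sum(),np.median(P[R],0).round(3))
s=status.get_state(); print(s['time_s'],s['contact_force'],np.abs(s['qd']).max())
print(r.close_job())
E
```

```text
pipe 353 [0.441 0.338 0.182]
pipe 253 [0.447 0.338 0.18 ]
25.325 [-0.12131699 -0.09394097 -0.41308886] 0.850044064678422
the job is handed in; nothing more can be done
None
```

I pulled the small red lockpin out of the machine and stood it in the cup. I then dragged the rotor counter-clockwise with the closed fingertip and handed the job in at 25.3 s; the hand-in gives no verdict.

**Pin:** the last pictures show it leaning inside the cup. Its head top is at about z 0.115, about 2 mm from the cup's axis, which puts the foot near the cup floor.

**Rotor:** I felt the face at about z 0.075. Force readings taken between moves were 5 to 7.5 N; they were below the suggested 6 N at three stops, and peaks during the moves were not recorded. The yellow line went from about -78° round to -19°, so about 419° (7.3 rad) in total. That count relies on following the line between pictures. It was hidden behind the fingers in one of them, but the lag of about 14% behind the fingertip stayed the same. I took only one picture after lifting off, so I did not check the rotor's rest with a second one.

**Other things:** tape and spare measured within about 2 mm of where they started. The spanner was in view and I never went near it, but I did not measure it. The pipe differed by 6 mm in x, and it was out of sight in the last top view. In the scene view it also showed fewer pixels than at the start, possibly because the arm covered part of it. The spare was partly hidden in that top view too and appeared about 2 cm off there, but the clear scene view shows it unmoved.

The arm ended clear of everything, with the wrist force reading about 0.4 N.

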